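# Draw the spring carriage to the red mark with the plug gauge

## Robot

A 6-joint arm with a two-finger parallel gripper is mounted at the origin on the work surface. World frame = base frame: x ahead of the robot, y to its left, z up, the work surface at z = 0. Lengths are in m, angles in rad, forces in N, time in s.
With the tool pointing down it reaches from about 0.4 to 0.925 m from the base axis. Payload 3.4 kg.
Tool frame: the origin (TCP) lies midway between the tips of the shut fingers; the grasp point (between the pads) lies 19 mm behind it (bot.grasp_offset is the distance from the TCP to the grasp point, in m); z points along the fingers, y is the direction in which the jaws open and shut (so a half turn about z gives the same grasp; the last joint's range is limited). The gripper opens to 85 mm and grips with 20 to 120 N. Pads are 22 mm wide; open, the fingers measure 114 mm over their backs; the gripper's body (76 mm by 85 mm) begins 54 mm behind the grasp point. The pads swing forward as they close: fully open they stand 13 mm farther back than shut.
Start: joints at [1.063, 0.307, 1.506, -0, 1.328, -0.073], TCP at [0.242, 0.522, 0.231] pointing down, gripper open.
Joint ranges: [-3.12, 3.12], [-1.05, 2.28], [0.14, 2.33], [-1.42, 4.57], [0.1, 2.73], [-2.68, 2.68]. Speed limits (rad/s): [2.57, 2.57, 3.14, 3.14, 3.14, 3.14].

## Interface

Orientations are given as a unit quaternion [w, x, y, z].
In Python, from bench import bot, snapshot, calibration gives the robot as it stands.
- The arm moves only by the shell command python3 -m inch 'ROWS'. ROWS is JSON, a list of rows, each a list of 3 entries, a list of its own where there are three numbers: the shift along the tool's x, y, z in mm, then the turn about the tool's z in degrees, then the finger opening in mm, from 0 to 85.4. In form: [[[tx, ty, tz], yaw, grip], ...]. A call has 1 to 10 rows; each row shifts and turns the pose as measured when the row begins, along the tool's axes as they then stand; what a row does not reach is not made up. A row lasts 1/12 s, in which the tool goes at most 41.7 mm and 7.16 degrees, less where a joint would pass 70% of its speed; a pose out of reach is approached as far as the arm can. A call with a gripper value outside its range is refused whole. The fingers move at their own pace and stop on an object; the grip force is fixed at half the most. Time passes only in rows, so rows that do not move let the fingers close. It gives the time, the measured TCP pose, the force and the opening at its end, in the units of the state.
- bot.read_state(): the state, without advancing time (a new reading comes with each control period).
- snapshot(name): name is "side" or "top" or "wrist"; returns the picture (384x512x3 uint8, blue, green, red); there is no depth.
- calibration(name): a dict with "intrinsics" (3x3 intrinsics, pixels), "camera_from_world" (4x4, takes a point from world to camera coordinates). Camera axes: x right, y down, z forward; pixel columns grow to the right and rows downward; lengths in m; the calibration is good to about 2 mm. A picture is of the moment at which its call begins: read the wrist's pose just before it. calibration takes no time and is no camera call; for the wrist camera it gives the pose at the moment of the call.
- bot.sign_off(): hands the job in, once; it reports no verdict.
The state is a dict: "time": time; "joint_pos": joint angles; "qd": joint speeds; "tau": joint torques, N m; "tool_pos": TCP position; "orientation": TCP orientation; "force": force on the tool from outside, world axes, zero at the start; "wrist_torque": the same for the moment, N m; "opening": finger opening in m.
Only numpy, scipy, OpenCV 4.12 (cv2) and the standard library are available. Lean on these libraries where they do the work, as an engineer would, in place of code of your own. Each camera call takes 0.05 s, during which the arm holds its last target. There are 200 camera calls.

## Task

Take the blued steel plug gauge from the rack, push its pin fully home into the socket of the spring-loaded carriage on the green draw rig, and then, pulling by the plug gauge alone, draw the carriage out until its white pointer stands within the red band of the index. Hold it there against the spring: the job finishes with the gripper still holding the plug gauge and the pointer at rest within the band. Leave the other gauges and loose things where they are.

Things in the scene. Friction and masses are not known exactly. Their poses are not given: they have to be found in the camera images.
- plug: blued (dark blue) steel plug gauge, about 180 g, upright in one of the rack's two holes: a round handle 22 mm in diameter and 55 mm tall on top of a pin 10 mm in diameter and 30 mm long with a chamfered end (last 3 mm tapers to 6 mm). Origin on its axis at the shoulder, that is the underside of the handle where the pin begins; z points up along the handle.
- rack: grey plastic rack, fixed, 60 (x) x 160 (y) x 40 (z) mm, with two holes 90 mm apart along its y (45 mm either side of the centre), each 12 mm wide and 35 mm deep; a gauge's shoulder rests on its top. Origin at the centre of the underside.
- chrome_plug: bright chrome plug gauge, of the same shape and size as the blued one, in the other hole of the rack; not to be used or moved.
- rig: green draw rig, fixed; its base plate is 14 mm thick and reaches from x -130 to +170 mm and y -120 to +50 mm about its origin, which lies on the work surface under the carriage's socket when the carriage is home. Its x axis is the slide's line: the spring pulls the carriage towards +x, against the home stop; the carriage is drawn out towards -x. Behind the carriage (x from 52 mm) stands the spring housing, 62 mm high.
- carriage: aluminium carriage block, 60 (x) x 64 (y) x 43 mm, on the rig's rails; its origin is the centre of its underside, 22 mm above the work surface, its axes are the rig's. It slides freely up to 85 mm towards the rig's -x; a spring draws it back home, with about 3 N when home and 0.8 N more for each 10 mm drawn out.
- socket (a point): centre of the socket's mouth in the top face of the carriage, 65 mm above the work surface: an upright round hole 12 mm wide, 35 mm deep, with a 2 mm chamfer. Fully home, the plug gauge's shoulder rests on this face. Moves with the carriage.
- pointer (a point): tip of the white pointer, an arm 8 mm wide ending in a blade 3 mm wide that sticks out of the carriage's side towards the rig's -y, 85 mm from the socket's axis, 65 mm above the work surface; at the socket's own place along the rig's x. Moves with the carriage.
- mark (a point): middle of the red band, 10 mm wide along the rig's x, across the top of the black index block (50 x 24 x 43 mm, fixed on the rig's base beside the pointer's path). The point lies at the block's edge nearest the pointer; axes are the rig's. It lies 35 to 65 mm from the pointer's home place towards the rig's -x, different each time. The pointer is within the band when it is within 5 mm of this point along the rig's x.
- ring_gauge: chrome thread ring gauge lying flat, 72 mm across, 22 mm high; bystander.
- cap: yellow plastic thread protector cap, 54 mm across, 34 mm high; bystander.
- comb: brass pitch comb lying flat, 90 x 22 x 5 mm; bystander.
- can: jar of thread compound with a red lid, 70 mm across, 90 mm high; bystander.

How it is judged:
On the way, in this order (a step that is already met when the one before it is completed fails the run):
1. the blued plug gauge is fully home in the socket, with the carriage still home (within 10 mm) (z of plug in the frame of socket between -0.006 and 0.006 m and horizontal distance between plug and socket below 0.006 m and angle between the z axis of plug and the z axis of carriage, either way round below 0.14 rad and x of pointer in the frame of rig above -0.01 m), for 0.2 s.
2. the carriage, pulled by the gripped plug gauge alone, has its pointer within the red band (z of plug in the frame of socket between -0.006 and 0.006 m and horizontal distance between plug and socket below 0.006 m and angle between the z axis of plug and the z axis of carriage, either way round below 0.14 rad and x of pointer in the frame of mark between -0.005 and 0.005 m and contact force between the fingers and plug above 1 N and contact force between each of the arm, the fingers and carriage below 1 N), for 0.3 s.
At the end, for the whole second after the job is handed in: Pointer at rest within 5 mm of the red band's middle along the slide; blued plug gauge home in the socket (shoulder within 6 mm of the top face, axis within 6 mm and 0.14 rad); fingers grip the plug gauge (over 1 N), and fingers and arm press on the carriage with under 1 N (all of step 2 and linear speed of carriage below 0.01 m/s); the arm keeps its last pose, push and grip.
It fails at once if another gauge or loose thing has been moved more than 25 mm (distance of any of chrome_plug, ring_gauge, cap, comb, can from where it was at the start of the episode above 0.025 m).
It also fails if it takes over 43 s, if anything falls off the work surface, if the arm or the gripper's body presses on something with over 40 N, if the wrist force passes 120 N, or if a joint passes its speed limit or range.

## Working session

There is one attempt and no reset: what is moved stays moved. The work goes in short steps, Python scripts to look and compute and a shell command to move; the robot and the scene stay as the last step left them, time stands still between calls to the robot, and variables do not carry over. Pictures are saved under pics/ and viewed, about 8 in all and at most 12, crops included, and the job is handed in when it is done.

```bash
mkdir -p pics
cat > h.py <<'E'
import numpy as np, cv2
from bench import bot, snapshot, calibration
def ray(name,u,v,z,c=None):
    c=c or calibration(name); K=np.array(c["intrinsics"]);T=np.array(c["camera_from_world"])
    R,t=T[:3,:3],T[:3,3]; o=-R.T@t; d=R.T@np.linalg.solve(K,[u,v,1.]); return o+d*(z-o[2])/d[2]
def proj(name,p,c=None):
    c=c or calibration(name); K=np.array(c["intrinsics"]);T=np.array(c["camera_from_world"])
    q=K@(T[:3,:3]@np.array(p)+T[:3,3]); return q[:2]/q[2]
E
python3 - <<'E'
from h import *
print(bot.read_state())
a=snapshot("top");b=snapshot("side")
cv2.imwrite("pics/top0.png",a);cv2.imwrite("pics/side0.png",b)
cv2.imwrite("pics/t1.png",cv2.resize(a,(800,600),interpolation=cv2.INTER_CUBIC))
cv2.imwrite("pics/s1.png",cv2.resize(b,(800,600),interpolation=cv2.INTER_CUBIC))
for n in("top","side"): print(calibration(n))
E
```

```text
{'time': 0.0, 'joint_pos': array([ 1.06349753e+00,  3.07563566e-01,  1.50768728e+00, -2.77160366e-05,
        1.32840744e+00, -7.34924960e-02]), 'qd': array([ 0.00246261,  0.00117332,  0.00072328,  0.00051845, -0.00195533,
       -0.00050698]), 'tau': array([-2.78605512e-03, -4.57551098e+01, -2.51912194e+01, -4.15628620e-04,
        1.30643355e-02,  7.27922213e-06]), 'tool_pos': array([0.24136978, 0.52110395, 0.23038121]), 'orientation': array([-2.82841397e-04,  2.15202996e-01,  9.76568791e-01, -9.93424252e-04]), 'force': array([-0.75343568, -0.77914034,  0.28488167]), 'wrist_torque': array([0.03760078, 0.01076647, 0.02667039]), 'opening': 0.08538598549402422}
{'intrinsics': array([[424.94668589,   0.        , 256.46342397],
       [  0.        , 424.94668589, 185.34113117],
       [  0.        ,   0.        ,   1.        ]]), 'camera_from_world': array([[ 0.02579701, -0.99964395,  0.00681813, -0.01378368],
       [-0.98805079, -0.02653338, -0.15182757,  0.59031065],
       [ 0.15195442, -0.00281996, -0.98838348,  1.34545706],
       [ 0.        ,  0.        ,  0.        ,  1.        ]])}
{'intrinsics': array([[443.52498288,   0.        , 258.48973479],
       [  0.        , 443.52498288, 191.22971946],
       [  0.        ,   0.        ,   1.        ]]), 'camera_from_world': array([[ 0.80117492, -0.598242  ,  0.0150084 , -0.44230399],
       [-0.43743901, -0.60257096, -0.66749932,  0.29429363],
       [ 0.40836976,  0.52821846, -0.74445913,  1.01357465],
       [ 0.        ,  0.        ,  0.        ,  1.        ]])}
```

View pics/t1.png

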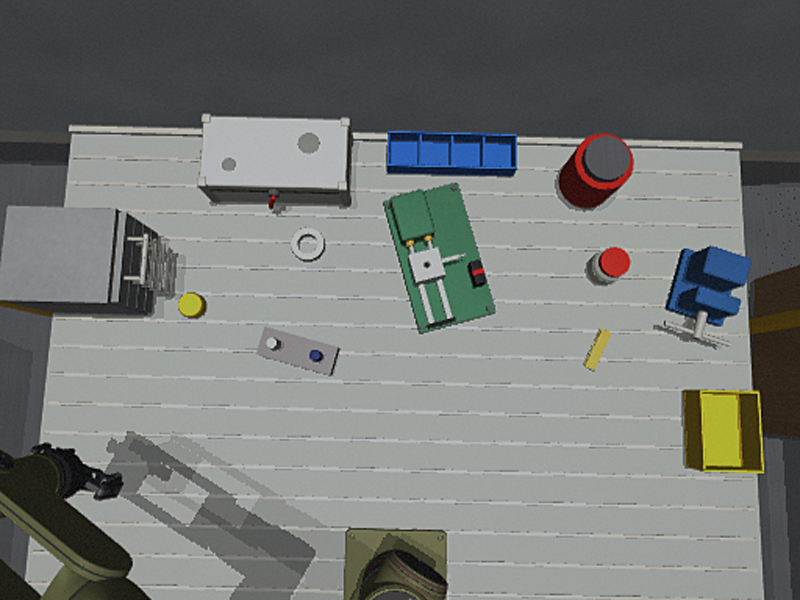

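View pics/s1.png

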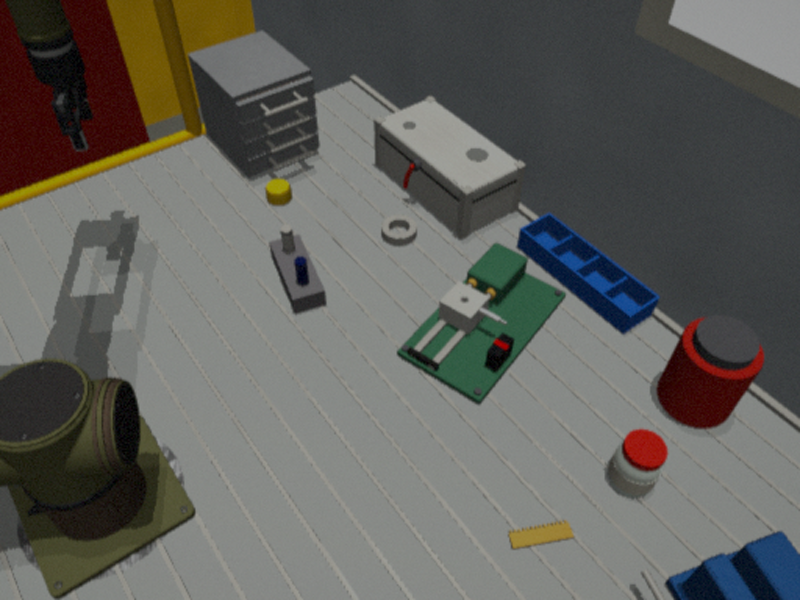

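The scene is clear: the rack is at (298,351), with the blued plug at (316,356) and the chrome one at (273,343). The rig's socket is at about (426,265), the pointer tip at about (465,257) and the red band at about (478,274). I'll enlarge both areas.

Run:
```python
from h import *
a=cv2.imread("pics/top0.png")
r=a[110:220,240:325]; k=a[200:250,155:230]
R=cv2.resize(r,None,fx=5,fy=5,interpolation=cv2.INTER_CUBIC); Kk=cv2.resize(k,None,fx=5,fy=5,interpolation=cv2.INTER_CUBIC)
out=np.zeros((560,800,3),np.uint8); out[:550,:425]=R; out[:250,425:800]=Kk
cv2.imwrite("pics/c1.png",out)
```

```text
(no output)
```

View pics/c1.png

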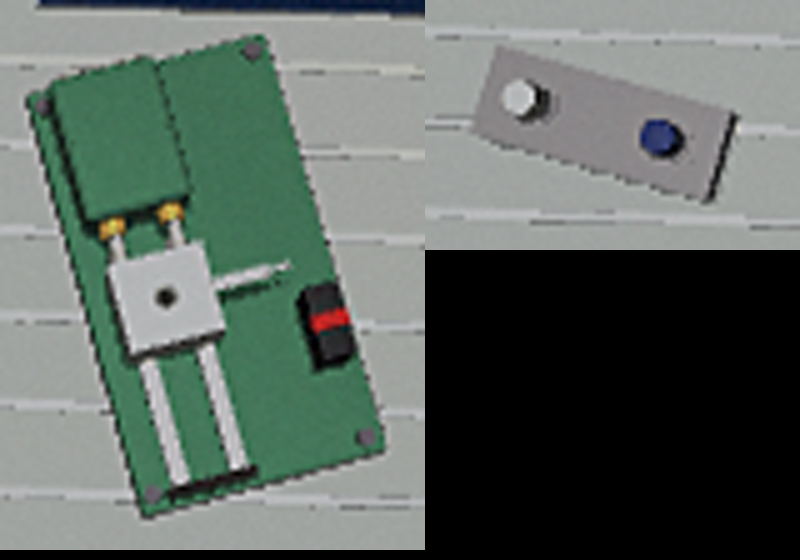

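Run:
```python
from h import *
s=ray("top",272.8,168.8,.065);p=ray("top",297.4,162.6,.065);m=ray("top",302,174.4,.057)
b=ray("top",201,226.5,.095);c=ray("top",173.2,219,.095)
print(s,p,m,b,c)
print("pointer dist",np.linalg.norm(p-s), "plug dist",np.linalg.norm(b-c))
# rig x from base plate left/right edges
g=lambda u,v:ray("top",240+(u+.5)/5-.5,110+(v+.5)/5-.5,.014)
A,B,C,D=g(26,95),g(268,36),g(385,452),g(144,516)
ex=((A-D)+(B-C));print("rig yaw",np.degrees(np.arctan2(ex[1],ex[0])),np.linalg.norm(A-D),np.linalg.norm(A-B))
ey=s-p;print("from pointer",np.degrees(np.arctan2(ey[1],ey[0]))-90)
yaw=np.arctan2(ex[1],ex[0]);x=np.array([np.cos(yaw),np.sin(yaw),0]);y=np.array([-x[1],x[0],0])
o=((A+B+C+D)/4)-x*.02+y*.035; print("origin from plate",o)
for q in(s,p,m): print((q-s)@x,(q-s)@y, (q-o)@x)
print("rack yaw",np.degrees(np.arctan2((c-b)[1],(c-b)[0]))-90)
print("side",proj("side",s),proj("side",b))
st=bot.read_state();from scipy.spatial.transform import Rotation as Ro
w=st['orientation'];print(Ro.from_quat([*w[1:],w[0]]).as_matrix().round(3))
```

```text
[ 0.64312859 -0.0497845   0.065     ] [ 0.66583021 -0.1294155   0.065     ] [ 0.62869476 -0.14564948  0.057     ] [0.44893967 0.17069893 0.095     ] [0.46992149 0.25815614 0.095     ]
pointer dist 0.08280374424750583 plug dist 0.08993886567548909
rig yaw 16.425667396293345 0.29882503861273585 0.1712585832707063
from pointer 15.912066520772882
origin from plate [ 0.64151474 -0.05005943  0.014     ]
0.0 0.0 0.0016257235954772666
-0.0007422450022859311 -0.08280041747336143 0.0008834785931913362
-0.04095260007936203 -0.08787101603306886 -0.03932687648388476
rack yaw -13.490836376946916
side [296.77401719 191.07295876] [191.64534012 166.30294516]
[[-0.907  0.42  -0.001]
 [ 0.42   0.907 -0.002]
 [ 0.    -0.002 -1.   ]]
```

```bash
python3 -m inch '[[[-28,-19,0],0,85],[[-28,-19,0],0,85],[[-28,-19,0],0,85],[[-28,-19,0],0,85],[[-28,-19,0],0,85],[[-28,-19,0],0,85],[[-28,-19,0],0,85],[[-28,-19,0],0,85],[[-28,-19,0],0,85],[[-28,-19,0],0,85]]'; python3 -m inch '[[[0,0,0],7,85],[[0,0,0],7,85],[[0,0,0],7,85],[[0,0,0],7,85],[[0,0,0],7,85],[[0,0,0],7,85],[[0,0,0],7,85]]'
cat >> h.py <<'E'
from scipy.spatial.transform import Rotation as Ro
def togo(p,ang=None):
    s=bot.read_state();w=s['orientation'];R=Ro.from_quat([*w[1:],w[0]]).as_matrix()
    a=np.degrees(np.arctan2(R[1,1],R[0,1]));d=R.T@(np.array(p)-s['tool_pos'])*1000
    print("t",s['time'],"pos",s['tool_pos'].round(4),"yang",a.round(2),"tilt z",R[:,2].round(4),"go",d.round(1),"F",s['force'].round(1),"open",round(s['opening'],4))
E
python3 -c "
from h import *
togo([.449,.1707,.17])"
```

```text
time: 0.93
tool_pos: [0.4172, 0.225, 0.2253]
orientation: [-0.003, 0.209, 0.978, -0.002]
force: [1.1, -0.1, 0.2]
opening: 0.0851
time: 1.52
tool_pos: [0.42, 0.2147, 0.2227]
orientation: [-0.002, 0.605, 0.796, -0.007]
force: [0.4, 0.1, 0.1]
opening: 0.085
t 1.5167 pos [0.42   0.2147 0.2227] yang 15.58 tilt z [-0.0116 -0.0085 -0.9999] go [-49.9  16.8  52.7] F [0.4 0.1 0.1] open 0.085
```

```bash
python3 -m inch '[[[-17,6,16],0,85],[[-17,6,16],0,85],[[-16,5,16],0,85],[[0,0,0],0,85]]'
python3 - <<'E'
from h import *
togo([.449,.1707,.17])
c=calibration("wrist");a=snapshot("wrist");cv2.imwrite("pics/w0.png",a)
cv2.imwrite("pics/w1.png",cv2.resize(a,(800,600),interpolation=cv2.INTER_CUBIC))
import pickle;pickle.dump(c,open("w0.pkl","wb"))
print(c); print(proj("wrist",[.449,.1707,.095],c)*800/512)
E
```

```text
time: 1.85
tool_pos: [0.4498, 0.1703, 0.1735]
orientation: [-0.002, 0.606, 0.795, -0.006]
force: [0.2, -0.4, -0.7]
opening: 0.0853
t 1.85 pos [0.4498 0.1703 0.1735] yang 15.37 tilt z [-0.0099 -0.0071 -0.9999] go [ 0.6 -0.6  3.5] F [ 0.2 -0.4 -0.7] open 0.0853
{'intrinsics': array([[304.46504279,   0.        , 258.79755065],
       [  0.        , 304.46504279, 193.36885388],
       [  0.        ,   0.        ,   1.        ]]), 'camera_from_world': array([[ 0.96400989,  0.26562259, -0.01138323, -0.47709044],
       [ 0.25797164, -0.92417004,  0.28170973,  0.021718  ],
       [ 0.06430843, -0.27450751, -0.95943215,  0.34113199],
       [ 0.        ,  0.        ,  0.        ,  1.        ]])}
[404.39244129 315.57771547]
```

View pics/w1.png

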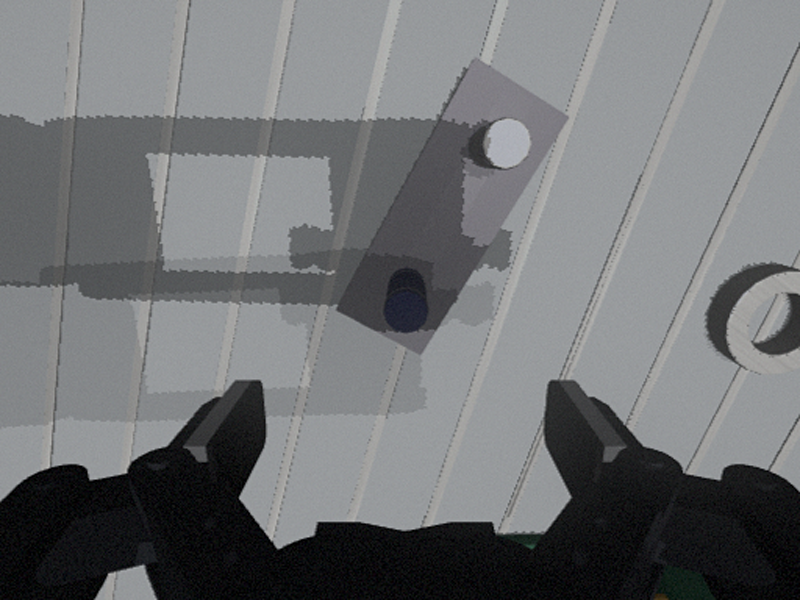

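The blued plug's top is centred at about (405,311), against a prediction of (404,316), and the jaws straddle it clear of the chrome plug. I'll refine the position.

Run:
```python
from h import *
import pickle;c=pickle.load(open("w0.pkl","rb"))
b=ray("wrist",405*.64,311*.64,.095,c);print(b)
togo([*b[:2],.053])
```

```text
[0.44866308 0.17303494 0.095     ]
t 1.9 pos [0.4496 0.1714 0.1745] yang 15.34 tilt z [-0.0095 -0.0057 -0.9999] go [  2.2   0.8 121.5] F [-1.2 -0.2 -0. ] open 0.0849
```

```bash
python3 -m inch '[[[1,0,20],0,85],[[1,1,20],0,85],[[0,0,20],0,85],[[0,0,20],0,85],[[0,0,14],0,85],[[0,0,0],0,85]]'; python3 -c "
from h import *
togo([.4487,.1725,.053])"
```

```text
time: 2.4
tool_pos: [0.4514, 0.1778, 0.0822]
orientation: [-0.001, 0.607, 0.794, -0.001]
force: [-0.2, 0.2, -0.7]
opening: 0.0846
t 2.4 pos [0.4514 0.1778 0.0822] yang 15.22 tilt z [-2.4e-03 -2.0e-04 -1.0e+00] go [-4.4 -3.9 29.2] F [-0.2  0.2 -0.7] open 0.0846
```

```bash
python3 -m inch '[[[-3,-2,10],0,85],[[-2,-2,10],0,85],[[0,0,9],0,85],[[0,0,0],0,85]]'; python3 -c "
from h import *
togo([.4487,.1725,.053])"
```

```text
time: 2.73
tool_pos: [0.4501, 0.175, 0.0556]
orientation: [-0.0, 0.607, 0.795, 0.001]
force: [0.4, 0.0, 0.4]
opening: 0.0851
t 2.7333 pos [0.4501 0.175  0.0556] yang 15.29 tilt z [ 0.0012  0.0024 -1.    ] go [-2.1 -2.   2.6] F [0.4 0.  0.4] open 0.0851
```

```bash
python3 -m inch '[[[-2,-2,3],0,85],[[0,0,0],0,85],[[0,0,0],0,60],[[0,0,0],0,30],[[0,0,0],0,0],[[0,0,0],0,0],[[0,0,0],0,0],[[0,0,0],0,0],[[0,0,0],0,0],[[0,0,0],0,0]]'; python3 -c "
from h import *
togo([.4487,.1725,.053])"
```

```text
time: 3.57
tool_pos: [0.4501, 0.1739, 0.0562]
orientation: [0.001, 0.607, 0.795, 0.003]
force: [0.0, 0.6, 0.3]
opening: 0.0208
t 3.5667 pos [0.4501 0.1739 0.0562] yang 15.3 tilt z [ 0.0056  0.0043 -1.    ] go [-1.  -1.8  3.1] F [0.  0.6 0.3] open 0.0208
```

```bash
python3 -m inch '[[[0,0,-8],0,0],[[0,0,-12],0,0],[[0,0,-18],0,0],[[0,0,-20],0,0],[[0,0,-20],0,0],[[0,0,-20],0,0],[[0,0,-15],0,0],[[0,0,0],0,0]]'; python3 -c "
from h import *
togo([.6425,-.0500,.16])"
```

```text
time: 4.23
tool_pos: [0.4501, 0.1733, 0.175]
orientation: [0.001, 0.607, 0.795, 0.003]
force: [-0.1, 0.4, -1.4]
opening: 0.0207
t 4.2333 pos [0.4501 0.1733 0.175 ] yang 15.29 tilt z [ 0.0049  0.0039 -1.    ] go [-266.2  126.6   15.1] F [-0.1  0.4 -1.4] open 0.0207
```

```bash
python3 -m inch '[[[-15,7,0],0,0],[[-27,13,0],0,0],[[-30,14,0],0,0],[[-30,14,0],0,0],[[-30,14,0],0,0],[[-30,14,0],0,0],[[-30,14,0],0,0],[[-20,10,0],-1,0],[[-10,5,0],0,0],[[0,0,0],0,0]]'; python3 -c "
from h import *
togo([.6425,-.0500,.16])"
```

```text
time: 5.07
tool_pos: [0.6136, -0.0204, 0.1689]
orientation: [-0.001, 0.598, 0.801, 0.003]
force: [0.3, 0.0, -2.1]
opening: 0.0209
t 5.0667 pos [ 0.6136 -0.0204  0.1689] yang 16.54 tilt z [ 0.0011  0.0056 -1.    ] go [-36.6  19.3   8.8] F [ 0.3  0.  -2.1] open 0.0209
```

```bash
python3 -m inch '[[[-18,9,2],0,0],[[-13,7,2],0,0],[[-5,3,2],0,0],[[0,0,0],0,0],[[0,0,0],0,0]]'
python3 - <<'E'
from h import *
togo([.6425,-.0500,.14])
c=calibration("wrist");a=snapshot("wrist");t=snapshot("top");s=snapshot("side")
import pickle;pickle.dump(c,open("w1.pkl","wb"))
cv2.imwrite("pics/w2o.png",a);cv2.imwrite("pics/t2o.png",t);cv2.imwrite("pics/s2o.png",s)
z=lambda im,x0,x1,y0,y1,f:cv2.resize(im[y0:y1,x0:x1],None,fx=f,fy=f,interpolation=cv2.INTER_CUBIC)
W=z(a,150,370,110,260,2);S=z(s,250,350,120,230,5)
o=np.zeros((560,800,3),np.uint8);o[:S.shape[0],:340]=S[:,100:440];o[:300,345:785]=W
T=z(t,230,310,130,180,5);o[305:555,345:745]=T
cv2.imwrite("pics/m2.png",o)
print(proj("wrist",[.6425,-.05,.065],c),proj("side",[.6425,-.05,.065]))
E
```

```text
time: 5.48
tool_pos: [0.6379, -0.0462, 0.1591]
orientation: [-0.006, 0.598, 0.801, 0.001]
force: [-0.3, 0.7, -1.3]
opening: 0.0206
t 5.4833 pos [ 0.6379 -0.0462  0.1591] yang 16.51 tilt z [-0.0087  0.0101 -0.9999] go [-5.2  3.5 19. ] F [-0.3  0.7 -1.3] open 0.0206
[263.22923598 204.40655797] [296.64747464 191.22239223]
```

View pics/m2.png

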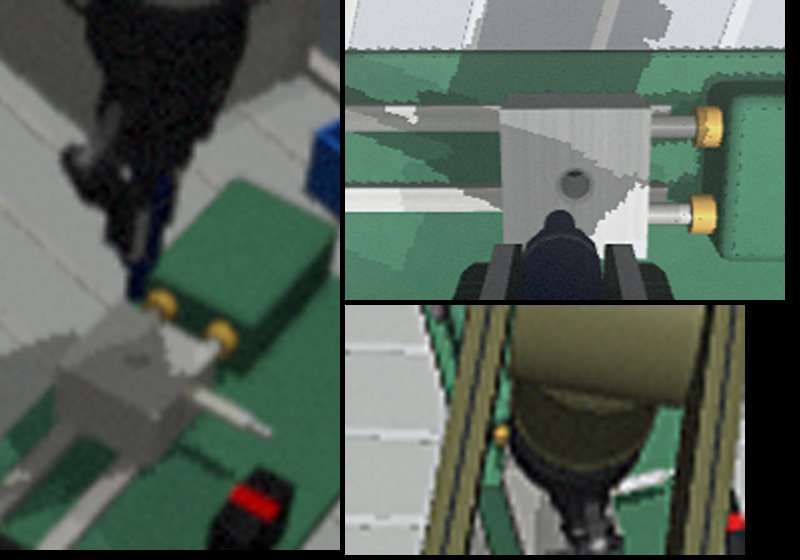

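The socket is visible at wrist (265,202.3) and side (297.2,191.6). The pin tip is at about wrist (257,216), and the plug hangs straight. I'll refine both positions.

Run:
```python
from h import *
import pickle;c=pickle.load(open("w1.pkl","rb"))
print("wrist",ray("wrist",265,202.3,.065,c),"side",ray("side",297.2,191.6,.065),"top",ray("top",272.8,168.8,.065))
s=bot.read_state();w=s['orientation'];R=Ro.from_quat([*w[1:],w[0]]).as_matrix()
tip=s['tool_pos']+R[:,2]*.0462;print("tip pred",tip,proj("wrist",tip,c), "at z: seen",ray("wrist",257.,214.5,tip[2],c))
```

```text
wrist [ 0.64336421 -0.04786229  0.065     ] side [ 0.64282726 -0.05193347  0.065     ] top [ 0.64312859 -0.0497845   0.065     ]
tip pred [ 0.63749757 -0.04559362  0.11334448] [258.52757333 218.28558303] at z: seen [ 0.63578456 -0.04335067  0.11334448]
```

```bash
python3 -m inch '[[[-3,3,12],0,0],[[-3,2,12],0,0],[[0,0,8],0,0],[[0,0,0],0,0]]'; python3 -c "
from h import *
togo([.643,-.0495,.124])"
```

```text
time: 5.97
tool_pos: [0.6439, -0.0484, 0.1257]
orientation: [-0.005, 0.597, 0.802, 0.002]
force: [0.3, 0.9, -2.3]
opening: 0.0208
t 5.9667 pos [ 0.6439 -0.0484  0.1257] yang 16.68 tilt z [-0.0062  0.0098 -0.9999] go [-0.8 -1.2  1.7] F [ 0.3  0.9 -2.3] open 0.0208
```

Run:
```python
from h import *
c=calibration("wrist");a=snapshot("wrist");s=snapshot("side");t=bot.read_state()
import pickle;pickle.dump((c,t),open("w2.pkl","wb"))
z=lambda im,x0,x1,y0,y1,f:cv2.resize(im[y0:y1,x0:x1],None,fx=f,fy=f,interpolation=cv2.INTER_CUBIC)
o=np.zeros((560,800,3),np.uint8)
W=z(a,215,305,170,260,5);S=z(s,265,335,140,230,5)
o[:450,:450]=W;o[:450,450:800]=S
cv2.imwrite("pics/m3.png",o)
w=t['orientation'];R=Ro.from_quat([*w[1:],w[0]]).as_matrix()
tip=t['tool_pos']+R[:,2]*.0462;print(t['tool_pos'],tip)
k=lambda p,x0,y0,ox:((p-[x0,y0]+.5)*5-.5+[ox,0]).round(1)
print("tip W",k(proj("wrist",tip,c),215,170,0),"S",k(proj("side",tip),265,140,450))
print("sock W",k(proj("wrist",[.643,-.0495,.065],c),215,170,0),"S",k(proj("side",[.643,-.0495,.065]),265,140,450))
```

```text
[ 0.64464821 -0.04857025  0.12703595] [ 0.64443448 -0.04812814  0.08083856]
tip W [224.2 249. ] S [613.1 234.8]
sock W [211.8 216. ] S [610.4 257.2]
```

View pics/m3.png

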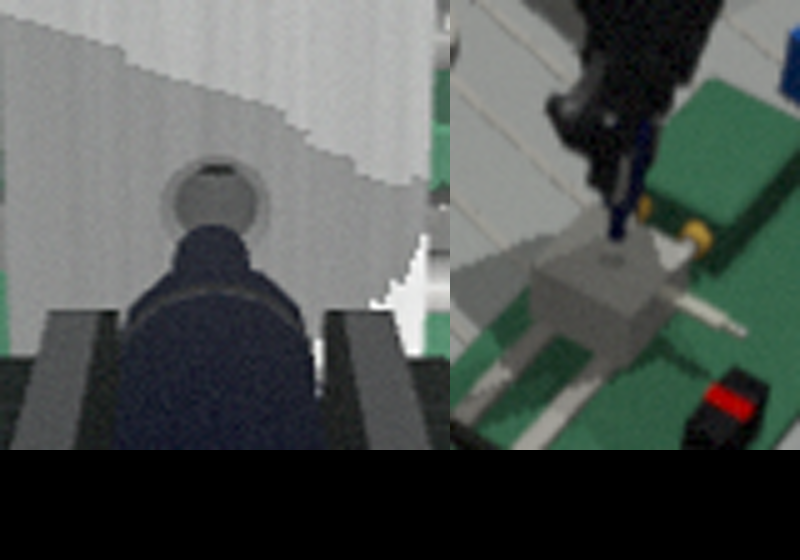

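The pin tip is at wrist crop (212,~247) against a socket centre of (216,207). In the side crop the tip is at (618,238) and the socket at (614,259). I'll work out the relative offset from both views.

Run:
```python
from h import *
import pickle;c,t=pickle.load(open("w2.pkl","rb"))
g=lambda x,y,x0,y0:(x0+(x+.5)/5-.5,y0+(y+.5)/5-.5)
w=t['orientation'];R=Ro.from_quat([*w[1:],w[0]]).as_matrix();tz=.0808
s=ray("wrist",*g(216,207,215,170),.065,c);p=ray("wrist",*g(212,247,215,170),tz,c)
s2=ray("side",*g(614-450,259,265,140),.065);p2=ray("side",*g(618-450,238,265,140),tz)
print(s,p,s2,p2)
for d in (s-p,s2-p2): print("tool-frame shift mm",(R.T@d*1000).round(1))
```

```text
[ 0.64318372 -0.04804723  0.065     ] [ 0.64282129 -0.04833083  0.0808    ] [ 0.64373541 -0.05169484  0.065     ] [ 0.64507382 -0.05146592  0.0808    ]
tool-frame shift mm [ 0.   0.5 15.8]
tool-frame shift mm [-0.  -1.3 15.8]
```

The pin is aligned to within about 1 mm, well inside the chamfer's capture range. I'll descend in stages.

```bash
python3 -m inch '[[[0,0,6],0,0],[[0,0,6],0,0],[[0,0,6],0,0],[[0,0,6],0,0],[[0,0,0],0,0]]'; python3 -c "
from h import *
togo([.643,-.0485,.081])"
```

```text
time: 6.48
tool_pos: [0.6443, -0.0479, 0.1023]
orientation: [-0.005, 0.597, 0.802, 0.003]
force: [0.5, 0.5, -2.0]
opening: 0.0205
t 6.4833 pos [ 0.6443 -0.0479  0.1023] yang 16.65 tilt z [-0.0044  0.0103 -0.9999] go [-0.4 -1.4 21.3] F [ 0.5  0.5 -2. ] open 0.0205
```

```bash
python3 -m inch '[[[0,0,6],0,0],[[0,0,6],0,0],[[0,0,5],0,0],[[0,0,3],0,0],[[0,0,0],0,0]]'; python3 -c "
from h import *
togo([.643,-.0485,.081])"
```

```text
time: 6.9
tool_pos: [0.6442, -0.0478, 0.0807]
orientation: [-0.005, 0.597, 0.802, 0.003]
force: [-2.7, 0.2, 6.6]
opening: 0.0207
t 6.9 pos [ 0.6442 -0.0478  0.0807] yang 16.66 tilt z [-0.0042  0.0101 -0.9999] go [-0.3 -1.3 -0.3] F [-2.7  0.2  6.6] open 0.0207
```

```bash
python3 -m inch '[[[0,0,2],0,0],[[0,0,0],0,0],[[0,0,0],0,0],[[0,0,0],0,0]]'
python3 - <<'E'
from h import *
togo([.643,-.0485,.081])
s=snapshot("side")
cv2.imwrite("pics/s4.png",cv2.resize(s[130:230,250:350],None,fx=5,fy=5,interpolation=cv2.INTER_CUBIC))
E
```

```text
time: 7.23
tool_pos: [0.644, -0.0478, 0.0812]
orientation: [-0.004, 0.597, 0.802, 0.003]
force: [-0.5, 0.2, -2.1]
opening: 0.0208
t 7.2333 pos [ 0.644  -0.0478  0.0812] yang 16.66 tilt z [-0.0035  0.0099 -0.9999] go [-0.4 -1.1  0.2] F [-0.5  0.2 -2.1] open 0.0208
```

View pics/s4.png

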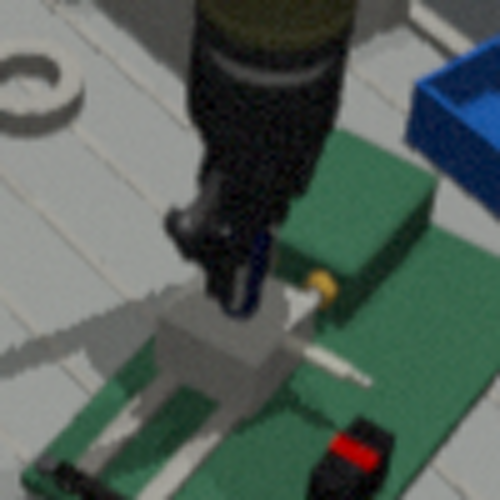

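The side view shows the handle seated on the carriage with the pointer still at home. I'll pull along tool −y, keeping an eye on height.

```bash
python3 -m inch '[[[0,-3,0],0,0],[[0,-5,0],0,0],[[0,-5,0],0,0],[[0,-5,0],0,0],[[0,-5,0],0,0],[[0,-4,0],0,0],[[0,0,0],0,0]]'; python3 -c "
from h import *
togo([.643,-.0485,.081])"
```

```text
time: 7.87
tool_pos: [0.6242, -0.0538, 0.0811]
orientation: [0.001, 0.598, 0.802, 0.009]
force: [3.7, 2.9, -4.0]
opening: 0.0207
t 7.8667 pos [ 0.6242 -0.0538  0.0811] yang 16.59 tilt z [ 0.0131  0.0138 -0.9998] go [-0.3 19.5  0.4] F [ 3.7  2.9 -4. ] open 0.0207
```

```bash
python3 -m inch '[[[0,-5,0],0,0],[[0,-5,0],0,0],[[0,-5,0],0,0],[[0,-4,0],0,0],[[0,0,0],0,0],[[0,0,0],0,0]]'
python3 - <<'E'
from h import *
togo([.643,-.0485,.081])
s=snapshot("side");t=snapshot("top")
o=np.zeros((500,800,3),np.uint8)
o[:,:400]=cv2.resize(s[160:235,285:345],(400,500),interpolation=cv2.INTER_CUBIC)
o[:,400:]=cv2.resize(t[140:215,265:325],(400,500),interpolation=cv2.INTER_CUBIC)
cv2.imwrite("pics/m5.png",o)
E
```

```text
time: 8.37
tool_pos: [0.6107, -0.0577, 0.0815]
orientation: [0.005, 0.598, 0.801, 0.015]
force: [4.7, 4.6, -4.2]
opening: 0.0209
t 8.3667 pos [ 0.6107 -0.0577  0.0815] yang 16.48 tilt z [ 0.026   0.0172 -0.9995] go [-0.3 33.5  1.5] F [ 4.7  4.6 -4.2] open 0.0209
```

View pics/m5.png

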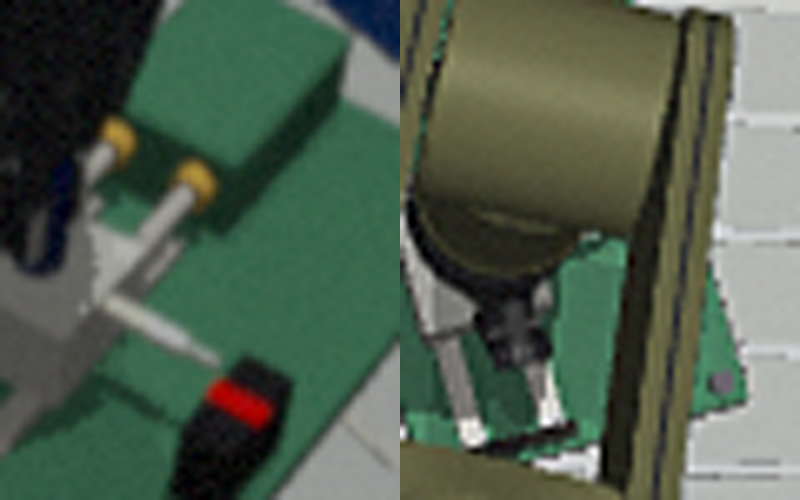

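The top view is blocked by the arm. In the side view the pointer tip is at (218,362) and the band's inner edge is centred at about (213,390), so a little more pull is needed. I'll compute how much.

Run:
```python
from h import *
f=20/3
g=lambda x,y,z:ray("side",285+(x+.5)/f-.5,160+(y+.5)/f-.5,z)
a=np.radians(16.4);x=np.array([np.cos(a),np.sin(a),0]);y=np.array([-x[1],x[0],0])
s=np.array([.643,-.0495,0])
for n,q in (("ptr",g(218,362,.065)),("m57",g(213,390,.057)),("m65",g(213,390,.065)),("bandNear",g(205,400,.057)),("bandFar",g(222,380,.057))): print(n,q.round(4),((q-s)@x*1e3).round(1),((q-s)@y*1e3).round(1))
```

```text
ptr [ 0.635 -0.142  0.065] -33.8 -86.5
m57 [ 0.6291 -0.147   0.057 ] -40.9 -89.6
m65 [ 0.6241 -0.1512  0.065 ] -46.8 -92.3
bandNear [ 0.6233 -0.1489  0.057 ] -47.0 -89.8
bandFar [ 0.6353 -0.1454  0.057 ] -34.5 -89.8
```

```bash
python3 -m inch '[[[0,-5,0],0,0],[[0,-4,0],0,0]]'; python3 -c "
from h import *
togo([.643,-.0485,.081])"; python3 -m inch '[[[0,0,0],0,0],[[0,0,0],0,0]]';python3 -c "
from h import *
togo([.643,-.0485,.081])"
```

```text
time: 8.63
tool_pos: [0.6054, -0.0593, 0.0816]
orientation: [0.007, 0.598, 0.801, 0.017]
force: [5.5, 3.9, -5.0]
opening: 0.0207
t 8.6333 pos [ 0.6054 -0.0593  0.0816] yang 16.45 tilt z [ 0.032   0.0186 -0.9993] go [-0.3 39.   2. ] F [ 5.5  3.9 -5. ] open 0.0207
time: 8.8
tool_pos: [0.6066, -0.0589, 0.0818]
orientation: [0.008, 0.599, 0.801, 0.018]
force: [4.9, 3.9, -4.9]
opening: 0.0209
t 8.8 pos [ 0.6066 -0.0589  0.0818] yang 16.41 tilt z [ 0.0352  0.0196 -0.9992] go [-0.4 37.8  2.3] F [ 4.9  3.9 -4.9] open 0.0209
```

```bash
python3 -m inch '[[[0,-5,0],0,0]]'
python3 - <<'E'
from h import *
togo([.643,-.0485,.081])
for i in range(10): s=snapshot("side")
togo([.643,-.0485,.081])
s=np.mean([snapshot("side") for i in range(6)],0).astype(np.uint8)
togo([.643,-.0485,.081]);print(bot.read_state()['qd'].round(3))
o=cv2.resize(s[180:230,290:340],(600,600),interpolation=cv2.INTER_CUBIC)
cv2.imwrite("pics/m6.png",o)
E
```

```text
time: 8.88
tool_pos: [0.604, -0.0597, 0.0818]
orientation: [0.01, 0.599, 0.801, 0.02]
force: [5.6, 4.6, -3.6]
opening: 0.0207
t 8.8833 pos [ 0.604  -0.0597  0.0818] yang 16.39 tilt z [ 0.039   0.0205 -0.999 ] go [-0.3 40.5  2.6] F [ 5.6  4.6 -3.6] open 0.0207
t 9.3833 pos [ 0.6031 -0.0599  0.0818] yang 16.4 tilt z [ 0.0376  0.0201 -0.9991] go [-0.3 41.4  2.6] F [ 5.6  4.2 -2.5] open 0.0205
t 9.6833 pos [ 0.6031 -0.06    0.0818] yang 16.4 tilt z [ 0.0377  0.02   -0.9991] go [-0.3 41.4  2.6] F [ 3.8  4.4 -4.2] open 0.0205
[-0.    -0.001 -0.     0.001  0.     0.   ]
```

View pics/m6.png

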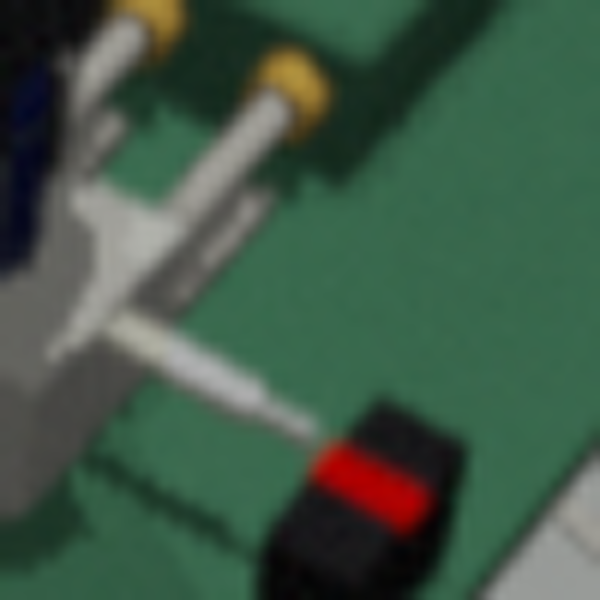

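Run:
```python
from h import *
f=12
g=lambda x,y,z:ray("side",290+(x+.5)/f-.5,180+(y+.5)/f-.5,z)
a=np.radians(16.4);x=np.array([np.cos(a),np.sin(a),0]);y=np.array([-x[1],x[0],0])
s=np.array([.643,-.0495,0])
P=lambda n,q:print(n,((q-s)@x*1e3).round(1),((q-s)@y*1e3).round(1))
P("ptr",g(319,435,.065))
for n,u,v in(("far",330,440),("near",313,483),("near2",410,535),("far2",432,487),("mid",321,461)):
  P(n,g(u,v,.057));P(n+"65",g(u,v,.065))
```

```text
ptr -41.0 -87.5
far -34.7 -87.4
far65 -40.8 -90.1
near -47.1 -90.8
near65 -53.0 -93.4
near2 -46.5 -114.8
near265 -52.4 -117.2
far2 -32.4 -111.7
far265 -38.4 -114.2
mid -40.9 -88.9
mid65 -46.9 -91.6
```

The pointer measures −41.0 mm and the band's middle −40.9 mm along the slide. The top view gave −41 mm for the band, and gripper travel agrees. The arm is at rest and the grip is held.

```bash
python3 -c "
from h import *
print(bot.sign_off());togo([.643,-.0485,.081])"
```

```text
the job is handed in; nothing more can be done
None
the job is handed in; nothing more can be done
```

I put the blued plug gauge fully home in the carriage socket, drew the carriage out by the gauge alone and handed the job in with the gripper still holding it. No verdict was reported.

- **Seating:** the wrist's vertical force jumped by about 8 N with the tool at the height where the shoulder meets the carriage's top face. The side view showed the gauge seated and the pointer still at home.
- **Pointer:** in the last side view it measured −41.0 mm along the slide, against −40.9 mm for the band's middle. The first top view also put the band at −41 mm, and the gripper's travel agrees to about 1 mm. I trust these to about ±2 mm against the ±5 mm allowed. The top camera could not confirm the final position because the arm blocked its view.
- **Hold:** the arm was still, and the fingers had stopped on the handle at 20.5 mm open. The wrist read about 6 N sideways from the spring.
- **Tilt:** the tool leaned about 0.04 rad during the pull, against 0.14 rad allowed. I did not measure the gauge's own tilt separately.
- **Other checks:** the fingertips stayed about 13 mm above the carriage by calculation. I saw no contact with the other gauges or loose things, but took no final picture of them.

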